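# Restock the spotting caddy and hold it up level

## Task

On the counter of the dry cleaner's, stand the stray small bottle upright in the one pocket of the wooden caddy that is free (only a thin black rubber disc lies in it), on that disc, and let go of it. Then take the caddy by its grip bar, lift it about 10 cm clear of the counter and finish while still holding it there, steady and level, with all bottles and the jar upright in it. Leave the tape dispenser, the lint roller and the pump bottle where they are.

Things in the scene. Friction and masses are not known exactly. Their poses are not given: they have to be found in the camera images.
- caddy: loose open plywood caddy, 190 (its x) x 170 mm (y), 0.8 kg loaded; origin at centre of underside, z up. Floor 6 mm, outer walls 6 mm thick, 32 mm high, cross dividers 26 mm high. A 10 mm centre panel along x at y = 0 bears the grip bar. Four pockets, middles at x = +-45, y = +-46 mm, 86 x 74 mm inside; two bottles, the jar and the rubber disc start one in each, in any order
- grip (a point): middle of the caddy's grip bar, at caddy x = y = 0, 111 mm above its underside. The bar is wood, 110 mm long along the caddy's x, 16 mm thick in y, and reaches from 92 to 130 mm above the underside; axes as the caddy's
- pad: thin loose black rubber disc, 52 mm diameter, 4 mm thick, lying on the floor of the free pocket of the caddy; origin at the centre of its underside
- stray: small closed bottle, white body with a paper band and a grey cap: body 42 mm diameter, straight-sided up to 66 mm, then a shoulder and a cap 25 mm in diameter; 90 mm tall, about 100 g; origin at the centre of its underside, z along its axis. The stray one, standing on the counter outside the caddy
- bottle_a: small closed bottle, white body with a paper band and a grey cap: body 42 mm diameter, straight-sided up to 66 mm, then a shoulder and a cap 25 mm in diameter; 90 mm tall, about 100 g; origin at the centre of its underside, z along its axis. Stands in a pocket of the caddy at the start
- bottle_b: small closed bottle, white body with a paper band and a grey cap: body 42 mm diameter, straight-sided up to 66 mm, then a shoulder and a cap 25 mm in diameter; 90 mm tall, about 100 g; origin at the centre of its underside, z along its axis. Stands in a pocket of the caddy at the start
- jar: amber jar with a steel lid, 50 mm diameter, 60 mm tall, about 100 g, standing in a pocket of the caddy at the start; origin at the centre of its underside
- dispenser: tan desk tape dispenser, 120 mm along its x, 50 mm wide, 75 mm tall, loose on the counter, a bystander; origin at the centre of its underside
- roller: lint roller standing on its end: white paper roll 52 mm diameter, 75 mm tall, with a blue handle up to 123 mm, a bystander; origin at the centre of its underside
- pump: clear pump bottle, 62 mm diameter, 153 mm tall with its white pump head, a bystander; origin at the centre of its underside

How it is judged:
By the outcome, as a careful person would: the job done as asked, in the order asked, and still so for the second after the job is handed in, while the arm keeps its last pose, push and grip.
It also fails if it takes over 54 s, if anything falls off the work surface, if the arm or the gripper's body presses on something with over 40 N, if the wrist force passes 120 N, or if a joint passes its speed limit or range.

## Robot

A 7-joint arm with a two-finger parallel gripper is mounted at the origin on the work surface. World frame = base frame: x ahead of the robot, y to its left, z up, the work surface at z = 0. Lengths are in m, angles in rad, forces in N, time in s.
With the tool pointing down it reaches from about 0.4 to 0.85 m from the base axis. Payload 10.4 kg.
Tool frame: the origin (TCP) lies between the finger pads; the fingertips stand manip.tip_extent ahead of it and the grasp point (between the pads) lies 6 mm ahead of it (manip.tip_extent is the distance from the TCP to the fingertips, in m); z points along the fingers, y is the line along which they close (so a half turn about z gives the same grasp; the last joint's range is limited). The gripper opens to 85 mm and grips with 20 to 120 N. Pads are 22 mm wide; open, the fingers measure 114 mm over their backs; the gripper's body (76 mm by 85 mm) begins 54 mm behind the grasp point. The pads swing forward as they close: fully open they stand 13 mm farther back than shut.
Start: joints at [-1.204, 0.332, -0.065, 1.46, 0.022, 1.35, -0.088], TCP at [0.237, 0.578, 0.256] pointing down, gripper open.
Joint ranges: [-2.6, 2.6], [-0.5, 2.12], [-1.47, 1.34], [0.16, 2.42], [-1.27, 4.41], [0.06, 2.06], [-2.6, 2.6]. Speed limits (rad/s): [2.22, 2.22, 2.79, 2.79, 3.14, 3.14, 3.14].

## Interface

Orientations are given as a unit quaternion [x, y, z, w].
In Python, from workcell import get_obs, optics, workorder, manip gives the robot as it stands.
- The arm moves only by the tool jog_arm, never from a script. Its argument "increments" is a list of rows, each a list of 7 numbers: the shift along the tool's x, y, z in m, then the turn, a rotation vector about the tool's x, y, z in rad, then the opening, from -1 (shut) to 1 (fully open). A call has 1 to 5 rows; each row is the pose to reach, as a shift and turn from the pose commanded when the call began, along the tool's axes at that moment; what a row does not reach only later rows make up. A row lasts 1/12 s, in which the tool goes at most 41.7 mm and 7.16 degrees, less where a joint would pass 70% of its speed; a pose out of reach is approached as far as the arm can. A call with a gripper value outside its range is refused whole. The fingers move at their own pace and stop on an object; "grip_force" is the grip in N (left out, the last holds). Time passes only in rows, so rows that repeat a pose let the fingers close. It gives the time, the measured TCP pose, the force, the opening and the grip force at its end, in the units of the state.
- get_obs(): the state, without advancing time (a new reading comes with each control period).
- optics.camera(name): name is "side" or "top"; returns a dict with "color" (400x640x3 uint8, red, green, blue), "depth" (400x640 float32, m along the optical axis (not along the pixel's ray), 0 where there is no reading), "K" (3x3 intrinsics, pixels), "R" (3x3) and "t" (3): a world point X has camera coordinates R X + t. Camera axes: x right, y down, z forward; pixel columns grow to the right and rows downward; lengths in m; the calibration is good to about 2 mm. A picture is of the moment at which its call begins.
- workorder.hand_in(): hands the job in; it is judged then, once.
The state is a dict: "clock": time; "joint_pos": joint angles; "joint_velocities": joint speeds; "tau": joint torques, N m; "position": TCP position; "ee_rot": TCP orientation; "ft_force": force on the tool from outside, world axes, zero at the start; "torque": the same for the moment, N m; "grip_width": opening from 0.0 (shut) to 1.0 (fully open); "grasp_force": force on a finger pad.
Only numpy, scipy, OpenCV 4.12 (cv2) and the standard library are available. Lean on these libraries where they do the work, as an engineer would, in place of code of your own. Each camera call takes 0.05 s, during which the arm holds its last target. There are 200 camera calls.

## Working session

There is one attempt and no reset: what is moved stays moved. The work goes in short steps, Python scripts to look and compute and a tool call to move; the robot and the scene stay as the last step left them, time stands still between calls to the robot, and variables do not carry over. Pictures are saved under pics/ and viewed, at most 10 in all, crops included, and the job is handed in when it is done.

Besides the shell and the picture viewer there is one more tool, called after "Call:" by a JSON object that holds its "method" and its "body". jog_arm: Moves the arm, as the interface text tells. Its arguments: {"type":"object","properties":{"increments":{"type":"array"},"grip_force":{"type":"number"}},"required":["increments"]}

```bash
mkdir -p pics; ls; python3 - <<'E'
from workcell import *
import cv2,numpy as np
o=get_obs();print({k:np.round(v,3) for k,v in o.items()});print(manip.tip_extent)
for n in("top","side"):
    c=optics.camera(n);cv2.imwrite(f"pics/{n}0.png",c["color"][:,:,::-1]);np.savez(f"pics/{n}0.npz",**c);print(c["K"],c["R"],c["t"])
E
```

```text
pics
{'clock': np.float64(0.0), 'joint_pos': array([-1.204,  0.333, -0.065,  1.461,  0.022,  1.35 , -0.089]), 'joint_velocities': array([-0.   , -0.   ,  0.001,  0.001, -0.001,  0.   ,  0.001]), 'tau': array([ 2.0000e-03, -6.2544e+01,  5.1000e-02, -3.9161e+01,  1.6000e-02,
        1.0000e-02, -0.0000e+00]), 'position': array([0.237, 0.578, 0.256]), 'ee_rot': array([ 0.194,  0.981, -0.001, -0.   ]), 'ft_force': array([0.426, 0.686, 0.419]), 'torque': array([-0.002,  0.014,  0.008]), 'grasp_force': np.float64(0.0), 'grip_width': np.float64(0.997)}
0.025
[[475.48905871   0.         314.38972993]
 [  0.         475.48905871 191.16089578]
 [  0.           0.           1.        ]] [[-0.01065104 -0.99970788 -0.02169579]
 [-0.99278899  0.01316313 -0.11915012]
 [ 0.11940089  0.02027026 -0.99263918]] [0.06421353 0.52810692 1.16275921]
[[454.44689642   0.         316.19765373]
 [  0.         454.44689642 206.10982045]
 [  0.           0.           1.        ]] [[ 0.99051898 -0.13589602  0.0201102 ]
 [-0.07439041 -0.65366507 -0.75311887]
 [ 0.11549119  0.74448254 -0.65757702]] [-0.51376245  0.14286388  1.06157679]
```

View pics/top0.png

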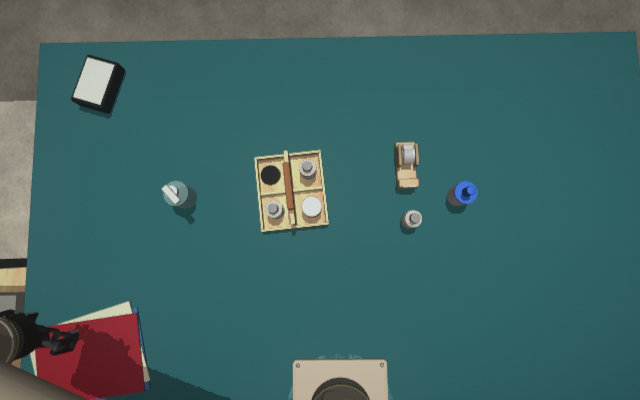

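View pics/side0.png

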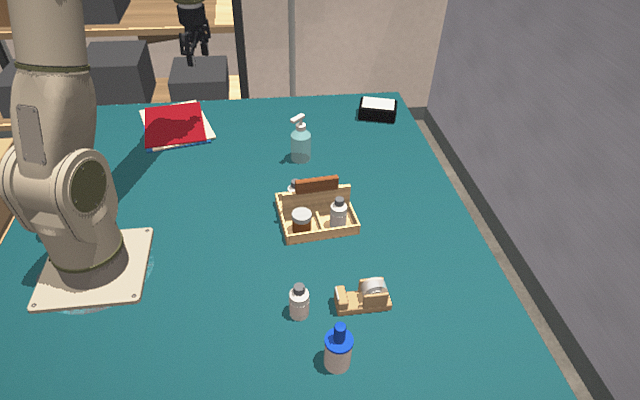

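The top view shows the caddy centred near (291,191), with the free pocket and disc at (270,175). The bar runs from (287,163) to (291,210), and the stray bottle is at (413,219). The dispenser is at (407,165), the roller at (463,193) and the pump at (176,194).

```bash
cat > h.py <<'E'
import numpy as np,cv2
from workcell import *
from scipy.spatial.transform import Rotation as Rot
def ray(c,u,v,z):
    d=c["R"].T@np.linalg.solve(c["K"],[u,v,1]); o=-c["R"].T@c["t"]
    return o+d*(z-o[2])/d[2]
def cloud(c):
    v,u=np.mgrid[:400,:640]; Z=c["depth"]; K=c["K"]
    P=np.stack([(u-K[0,2])/K[0,0]*Z,(v-K[1,2])/K[1,1]*Z,Z],-1)
    return (P-c["t"])@c["R"]
E
python3 - <<'E'
from h import *
c=np.load("pics/top0.npz");P=cloud(c)
def box(u0,u1,v0,v1,lo,hi):
    q=P[v0:v1,u0:u1].reshape(-1,3);return q[(q[:,2]>lo)&(q[:,2]<hi)]
for n,b in dict(stray_cap=(398,428,206,234,.08,.1),stray=(398,428,206,234,.03,.1),bar=(275,302,140,235,.11,.14),pad=(258,284,163,187,.0,.02),bot1=(298,320,155,185,.08,.1),bot2=(264,286,198,222,.08,.1),jar=(298,325,195,220,.05,.07),caddy=(245,335,140,240,.022,.15),disp=(390,424,135,195,.03,.1),roll=(440,485,175,215,.03,.14),pump=(155,200,175,225,.03,.2)).items():
    q=box(*b);print(n,len(q),q.min(0).round(3),q.max(0).round(3),q.mean(0).round(4))
    if n in("bar","caddy"):
        print(cv2.minAreaRect((q[:,:2]*1000).astype(np.float32)))
a=cv2.resize(c["color"][145:240,250:435],None,fx=4.3,fy=4.3,interpolation=2);cv2.imwrite("pics/crop0.png",a[:,:,::-1])
E
```

```text
stray_cap 80 [ 0.443 -0.19   0.08 ] [ 0.465 -0.169  0.097] [ 0.4546 -0.1794  0.0897]
stray 274 [ 0.434 -0.2    0.03 ] [ 0.475 -0.159  0.097] [ 0.4534 -0.1764  0.0718]
bar 340 [0.477 0.105 0.111] [0.587 0.129 0.136] [0.5302 0.1166 0.1299]
((531.9022216796875, 117.35121154785156), (110.4678955078125, 16.251062393188477), 5.717875957489014)
pad 593 [0.546 0.139 0.001] [0.608 0.204 0.018] [0.5767 0.1706 0.0087]
bot1 81 [0.569 0.06  0.08 ] [0.592 0.086 0.1  ] [0.5806 0.0736 0.094 ]
bot2 91 [0.469 0.14  0.08 ] [0.498 0.169 0.1  ] [0.4811 0.1556 0.0946]
jar 304 [0.464 0.041 0.054] [0.511 0.088 0.07 ] [0.4872 0.0649 0.0662]
caddy 2270 [0.43  0.025 0.022] [0.635 0.211 0.136] [0.5237 0.1092 0.0663]
((532.0791015625, 117.58208465576172), (190.95968627929688, 170.32228088378906), 5.687932014465332)
disp 660 [ 0.533 -0.2    0.031] [ 0.642 -0.149  0.083] [ 0.5933 -0.1729  0.0578]
roll 503 [ 0.489 -0.333  0.031] [ 0.541 -0.278  0.128] [ 0.5131 -0.2988  0.0826]
pump 668 [0.489 0.361 0.032] [0.552 0.423 0.16 ] [0.5175 0.381  0.1013]
```

View pics/crop0.png

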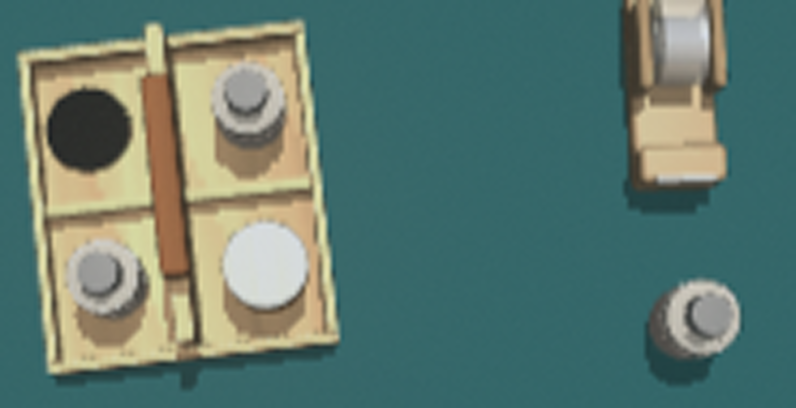

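The crop shows the black disc at crop (89,129), slightly off the pocket's middle. The two bottles and the jar fill the other pockets, and the stray is clear of the dispenser. The gripper body would overlap the bar with a vertical tool, so I'll grasp with the tool leaning about 0.3 rad away from the bar, closing along the caddy's x.

```bash
cat >> h.py <<'E'
cx=np.array([np.cos(.0995),np.sin(.0995),0]);cy=np.array([-cx[1],cx[0],0]);ez=np.array([0,0,1.])
def tilted(t,y=cx,lean=cy):
    z=-np.sin(t)*lean-np.cos(t)*ez; return np.stack([np.cross(y,z),y,z],1)
def go(p,R):
    "shift and turn in tool axes from the present pose to p,R"
    o=get_obs(); R0=Rot.from_quat(o["ee_rot"]); 
    d=R0.inv().apply(p-o["position"]); r=(R0.inv()*Rot.from_matrix(R)).as_rotvec()
    print("shift",d.round(4),"turn",r.round(4),"rows",(np.linalg.norm(d)/.0417).round(1),(np.linalg.norm(r)/.125).round(1))
E
python3 - <<'E'
from h import *
c=np.load("pics/top0.npz")
m=(c["color"].max(2)<55).astype(np.uint8);m[:,:255]=0;m[:,286:]=0;m[:160]=0;m[190:]=0
(u,v),r=cv2.minEnclosingCircle(cv2.findNonZero(m));p=ray(c,u,v,.01);d=p-[.532,.1175,0]
print(m.sum(),u,v,r,p,"caddy",d@cx,d@cy)
R=tilted(.3);go(np.array([.4545,-.1795,.17])+ .0*R[:,2]-0.0*cy,R)
E
```

```text
260 269.8978576660156 174.66128540039062 9.200179100036621 [0.57585002 0.17254593 0.01      ] caddy 0.04910117261460036 0.05041778699376939
shift [-0.4886 -0.6179  0.0864] turn [ 0.1611 -0.2694  1.0732] rows 19.0 8.9
```

Call:
{"method": "jog_arm", "body": {"increments": [[-0.03, -0.018, 0, 0, 0, 0.1, 0.6], [-0.065, -0.039, 0, 0, 0, 0.2, 0.6], [-0.1, -0.06, 0, 0, 0, 0.3, 0.6], [-0.136, -0.082, 0, 0, 0, 0.4, 0.6], [-0.172, -0.102, 0, 0, 0, 0.5, 0.6]]}}

```text
clock: 0.52
position: [0.3584, 0.4165, 0.256]
ee_rot: [0.432, 0.902, -0.0, -0.0]
ft_force: [1.0, 0.8, -0.4]
grip_width: 0.802
grasp_force: 0.0
```

```bash
python3 - <<'E'
from h import *
R=tilted(.3);go(np.array([.4545,-.1795,.17]),R);print(get_obs()["position"])
E
```

```text
shift [-0.525  -0.2981  0.0861] turn [ 0.086  -0.2916  0.5726] rows 14.6 5.2
[0.35836913 0.41653367 0.25603365]
```

Call:
{"method": "jog_arm", "body": {"increments": [[-0.035, -0.02, 0, 0.01, -0.03, 0.06, 0.6], [-0.07, -0.04, 0, 0.02, -0.06, 0.12, 0.6], [-0.105, -0.06, 0, 0.03, -0.09, 0.18, 0.6], [-0.14, -0.08, 0, 0.04, -0.12, 0.24, 0.6], [-0.175, -0.1, 0, 0.05, -0.15, 0.3, 0.6]]}}

```text
clock: 0.93
position: [0.3902, 0.2175, 0.2561]
ee_rot: [0.56, 0.825, -0.055, 0.057]
ft_force: [1.4, 0.1, -0.1]
grip_width: 0.8
grasp_force: 0.0
```

```bash
python3 - <<'E'
from h import *
R=tilted(.3);go(np.array([.4545,-.1795,.17]),R);print(get_obs()["position"])
E
```

```text
shift [-0.3743 -0.0833  0.1486] turn [ 0.0362 -0.1387  0.275 ] rows 9.9 2.5
[0.39015314 0.21746118 0.25611032]
```

Call:
{"method": "jog_arm", "body": {"increments": [[-0.038, -0.008, 0.012, 0.007, -0.028, 0.055, 0.6], [-0.076, -0.017, 0.024, 0.014, -0.056, 0.11, 0.6], [-0.114, -0.025, 0.036, 0.022, -0.083, 0.165, 0.6], [-0.15, -0.033, 0.05, 0.029, -0.111, 0.22, 0.6], [-0.187, -0.042, 0.065, 0.036, -0.139, 0.275, 0.6]]}}

```text
clock: 1.35
position: [0.4223, 0.0209, 0.2219]
ee_rot: [0.663, 0.733, -0.1, 0.111]
ft_force: [0.5, -0.8, -0.2]
grip_width: 0.801
grasp_force: 0.0
```

```bash
python3 - <<'E'
from h import *
R=tilted(.3);go(np.array([.4545,-.1795,.054])-.1*R[:,2],R);print(get_obs()["position"])
E
```

```text
shift [-0.144   0.012   0.1203] turn [ 0.0012 -0.0004  0.0003] rows 4.5 0.0
[0.42226709 0.02090831 0.22192228]
```

Call:
{"method": "jog_arm", "body": {"increments": [[-0.035, 0.003, 0.03, 0, 0, 0, 0.6], [-0.07, 0.006, 0.06, 0, 0, 0, 0.6], [-0.108, 0.009, 0.09, 0, 0, 0, 0.6], [-0.144, 0.012, 0.12, 0, 0, 0, 0.6], [-0.144, 0.012, 0.12, 0, 0, 0, 0.6]]}}

```text
clock: 1.77
position: [0.4507, -0.1526, 0.1485]
ee_rot: [0.664, 0.733, -0.101, 0.11]
ft_force: [-0.5, 0.4, -0.3]
grip_width: 0.799
grasp_force: 0.0
```

```bash
python3 - <<'E'
from h import *
R=tilted(.3);go(np.array([.4545,-.1795,.048])-.006*R[:,2],R);print(get_obs()["position"])
c=optics.camera("side");P=c["color"][200:400,220:420];cv2.imwrite("pics/s1.png",cv2.resize(P,None,fx=3,fy=3)[:,:,::-1])
E
```

```text
shift [0.0037 0.0013 0.098 ] turn [-0.0014 -0.0003 -0.0006] rows 2.4 0.0
[ 0.45067566 -0.15256104  0.14850342]
```

View pics/s1.png

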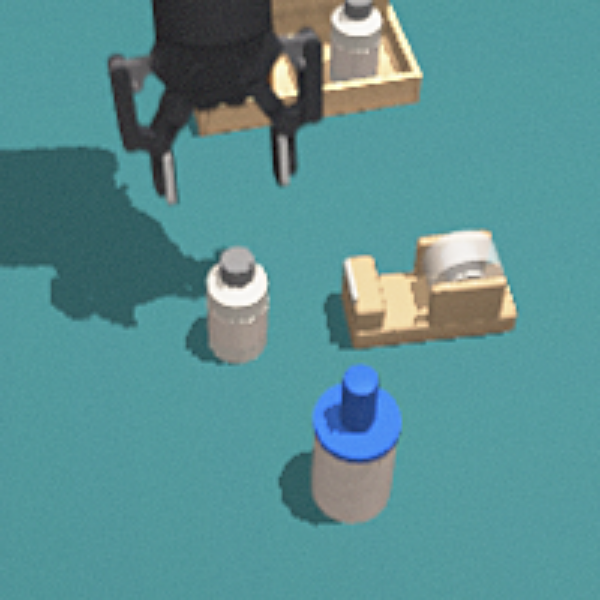

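The crop shows the open fingers at (168,190) and (285,175), straddling the line down to the bottle at (238,300). Dispenser and roller are clear.

Call:
{"method": "jog_arm", "body": {"increments": [[0.001, 0, 0.025, 0, 0, 0, 0.6], [0.002, 0.001, 0.05, 0, 0, 0, 0.6], [0.003, 0.001, 0.075, 0, 0, 0, 0.6], [0.004, 0.001, 0.098, 0, 0, 0, 0.6], [0.004, 0.001, 0.098, 0, 0, 0, 0.6]]}}

```text
clock: 2.23
position: [0.4528, -0.1736, 0.0517]
ee_rot: [0.663, 0.734, -0.102, 0.109]
ft_force: [-1.6, -0.6, -0.1]
grip_width: 0.799
grasp_force: 0.0
```

Call:
{"method": "jog_arm", "body": {"increments": [[0, 0, 0, 0, 0, 0, 0.3], [0, 0, 0, 0, 0, 0, 0.1], [0, 0, 0, 0, 0, 0, 0], [0, 0, 0, 0, 0, 0, -0.2], [0, 0, 0, 0, 0, 0, -0.4]], "grip_force": 30}}

```text
clock: 2.65
position: [0.4565, -0.1725, 0.0564]
ee_rot: [0.663, 0.734, -0.099, 0.111]
ft_force: [-2.4, 0.7, 7.0]
grip_width: 0.481
grasp_force: 29.5
```

Call:
{"method": "jog_arm", "body": {"increments": [[0, 0, 0, 0, 0, 0, -0.6], [0, 0, 0, 0, 0, 0, -0.6], [0, 0, 0, 0, 0, 0, -0.6], [0, 0, 0, 0, 0, 0, -0.6], [0, 0, 0, 0, 0, 0, -0.6]]}}

```text
clock: 3.07
position: [0.4565, -0.1725, 0.0564]
ee_rot: [0.663, 0.734, -0.099, 0.111]
ft_force: [-1.4, 1.5, 5.3]
grip_width: 0.485
grasp_force: 29.5
```

```bash
python3 - <<'E'
from h import *
o=get_obs();R=tilted(.3);go(np.array([o["position"][0],o["position"][1],.2]),R);print(o["position"])
E
```

```text
shift [-0.0422  0.0004 -0.1372] turn [ 0.0034 -0.0017  0.0025] rows 3.4 0.0
[ 0.45650517 -0.17253451  0.05642827]
```

Call:
{"method": "jog_arm", "body": {"increments": [[-0.002, 0, -0.008, 0, 0, 0, -0.6], [-0.008, 0, -0.027, 0, 0, 0, -0.6], [-0.018, 0, -0.06, 0, 0, 0, -0.6], [-0.029, 0, -0.095, 0, 0, 0, -0.6], [-0.04, 0, -0.13, 0, 0, 0, -0.6]]}}

```text
clock: 3.48
position: [0.455, -0.173, 0.1936]
ee_rot: [0.663, 0.734, -0.099, 0.111]
ft_force: [2.0, 0.6, -0.1]
grip_width: 0.481
grasp_force: 30.8
```

```bash
python3 - <<'E'
from h import *
o=get_obs();R=tilted(.3)
c=optics.camera("side");P=c["color"][140:340,220:420];cv2.imwrite("pics/s2.png",cv2.resize(P,None,fx=3,fy=3)[:,:,::-1])
go(np.array([.5758,.172,.24])+[0,.005,0],R);print(o["position"],o["ft_force"])
c=optics.camera("top");Q=cloud(c)
q=Q.reshape(-1,3);x,y,z=o["position"];q=q[(abs(q[:,0]-x)<.06)&(abs(q[:,1]-y)<.06)&(q[:,2]>.08)&(q[:,2]<.3)];print(len(q))
E
```

```text
shift [ 0.3109  0.1529 -0.1356] turn [ 0.01   -0.0012 -0.0011] rows 8.9 0.1
[ 0.4549992  -0.17300879  0.193616  ] [ 2.02284828  0.63469226 -0.09023576]
0
```

View pics/s2.png

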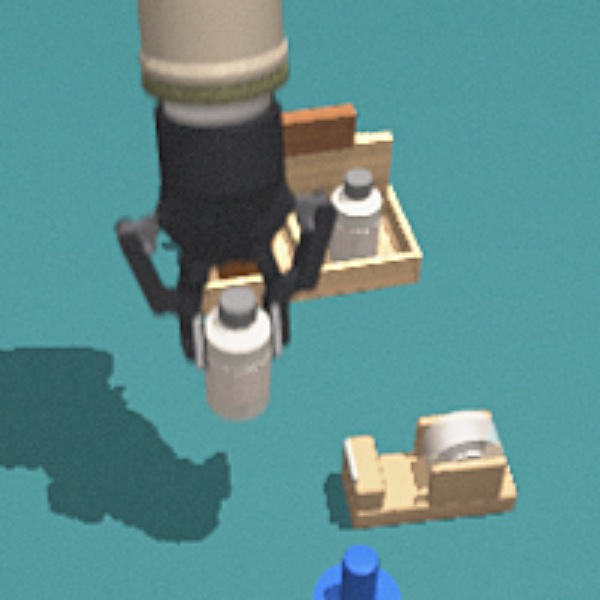

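```bash
python3 - <<'E'
from h import *
c=optics.camera("side");P=cloud(c)
o=get_obs();zc=o["position"][2]+.0336
print("cap",ray(c,299.3,238.7,zc)-o["position"],P[236:242,296:303].reshape(-1,3).mean(0)-o["position"])
# body left/right edges low down, for the lean: white-ish pixels
q=P[245:282,285:315].reshape(-1,3)-o["position"]
q=q[(q[:,2]<.02)&(q[:,2]>-.06)&(abs(q[:,0])<.04)&(abs(q[:,1]+.01)<.05)]
for lo in(-.055,-.045,-.035,-.025,-.015):
    s=q[(q[:,2]>lo)&(q[:,2]<lo+.01)]
    A=np.c_[2*s[:,:2],np.ones(len(s))];r=np.linalg.lstsq(A,(s[:,:2]**2).sum(1),rcond=None)[0]
    print(lo,len(s),s.min(0).round(3),s.max(0).round(3),"centre",r[:2].round(4))
E
```

```text
cap [ 0.00021566 -0.01412992  0.0336    ] [-0.00040908 -0.01489529  0.03497078]
-0.055 65 [-0.017 -0.034 -0.054] [ 0.022 -0.015 -0.045] centre [ 0.0033 -0.0128]
-0.045 67 [-0.016 -0.033 -0.045] [ 0.022 -0.018 -0.035] centre [ 0.0033 -0.0121]
-0.035 76 [-0.018 -0.035 -0.035] [ 0.024 -0.012 -0.026] centre [ 0.0032 -0.0126]
-0.025 85 [-0.023 -0.035 -0.025] [ 0.028 -0.014 -0.015] centre [ 0.003  -0.0099]
-0.015 120 [-0.027 -0.035 -0.015] [ 0.028 -0.011 -0.005] centre [ 0.0017 -0.0072]
```

Call:
{"method": "jog_arm", "body": {"increments": [[0.015, 0.008, -0.007, 0, 0, 0, -0.6], [0.045, 0.023, -0.021, 0, 0, 0, -0.6], [0.08, 0.04, -0.036, 0, 0, 0, -0.6], [0.115, 0.057, -0.052, 0, 0, 0, -0.6], [0.15, 0.075, -0.068, 0, 0, 0, -0.6]]}}

```text
clock: 4.05
position: [0.5125, -0.002, 0.2116]
ee_rot: [0.663, 0.734, -0.1, 0.11]
ft_force: [1.1, -0.3, -0.3]
grip_width: 0.478
grasp_force: 30.8
```

Call:
{"method": "jog_arm", "body": {"increments": [[0.035, 0.017, -0.015, 0, 0, 0, -0.6], [0.07, 0.034, -0.03, 0, 0, 0, -0.6], [0.105, 0.05, -0.045, 0, 0, 0, -0.6], [0.135, 0.066, -0.058, 0, 0, 0, -0.6], [0.155, 0.075, -0.066, 0, 0, 0, -0.6]]}}

```text
clock: 4.47
position: [0.5704, 0.175, 0.2285]
ee_rot: [0.661, 0.735, -0.099, 0.11]
ft_force: [-0.5, 0.4, -1.4]
grip_width: 0.484
grasp_force: 30.8
```

```bash
python3 - <<'E'
from h import *
R=tilted(.3);go(np.array([.5745,.184,.17]),R)
E
```

```text
shift [0.0253 0.0051 0.0535] turn [ 0.0015 -0.0019  0.0067] rows 1.4 0.1
```

Call:
{"method": "jog_arm", "body": {"increments": [[0.009, 0.002, 0.018, 0, 0, 0, -0.6], [0.018, 0.004, 0.036, 0, 0, 0.003, -0.6], [0.025, 0.005, 0.053, 0, 0, 0.006, -0.6], [0.025, 0.005, 0.053, 0, 0, 0.006, -0.6], [0.025, 0.005, 0.053, 0, 0, 0.006, -0.6]]}}

```text
clock: 4.88
position: [0.5738, 0.1789, 0.1704]
ee_rot: [0.664, 0.732, -0.101, 0.111]
ft_force: [-0.1, -0.6, -0.3]
grip_width: 0.483
grasp_force: 30.8
```

```bash
python3 - <<'E'
from h import *
c=optics.camera("side");o=get_obs();print(o["position"])
P=c["color"][130:250,240:380];cv2.imwrite("pics/s3.png",cv2.resize(P,None,fx=5,fy=5,interpolation=2)[:,:,::-1])
R=tilted(.3);go(np.array([.5745,.184,.08]),R)
E
```

```text
[0.57451166 0.17892908 0.17170386]
shift [0.0319 0.0003 0.0861] turn [ 0.0008 -0.0007 -0.0032] rows 2.2 0.0
```

View pics/s3.png

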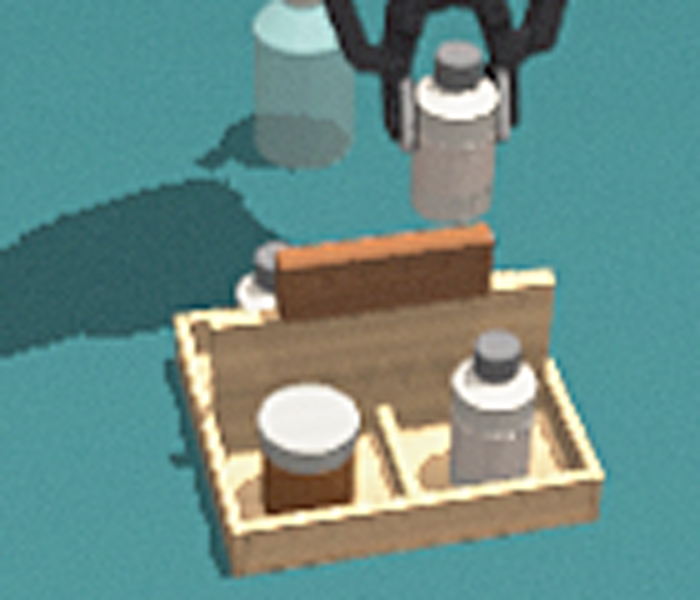

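The crop shows the bottle held upright, base at (455,210), above and behind the bar. The centre panel is tall but clear of it. Lowering.

Call:
{"method": "jog_arm", "body": {"increments": [[0.007, 0, 0.018, 0, 0, 0, -0.6], [0.014, 0, 0.036, 0, 0, 0, -0.6], [0.021, 0, 0.055, 0, 0, 0, -0.6], [0.028, 0, 0.074, 0, 0, 0, -0.6], [0.032, 0, 0.086, 0, 0, 0, -0.6]]}}

```text
clock: 5.35
position: [0.5742, 0.1846, 0.0792]
ee_rot: [0.665, 0.732, -0.099, 0.111]
ft_force: [0.1, -0.1, -1.6]
grip_width: 0.482
grasp_force: 30.8
```

Call:
{"method": "jog_arm", "body": {"increments": [[0, 0, 0, 0, 0, 0, -0.6], [0, 0, 0, 0, 0, 0, -0.6]]}}

```text
clock: 5.52
position: [0.5746, 0.1844, 0.0804]
ee_rot: [0.665, 0.732, -0.099, 0.111]
ft_force: [0.7, 0.3, 0.6]
grip_width: 0.48
grasp_force: 30.8
```

```bash
python3 - <<'E'
from h import *
o=get_obs();print(o["position"],o["ft_force"])
R=tilted(.3);go(np.array([.5745,.184,.0665]),R)
c=optics.camera("top");P=cloud(c)[150:190,255:285].reshape(-1,3)
c2=optics.camera("side");im=c2["color"][140:230,270:375]
a=cv2.resize(c["color"][140:240,240:340],(500,500),interpolation=2);b=cv2.resize(im,(290,250),interpolation=2)
k=np.zeros((500,800,3),np.uint8);k[:,:500]=a;k[:250,505:795]=b;cv2.imwrite("pics/s4.png",k[:,:,::-1])
E
```

```text
[0.57458391 0.18437379 0.08042568] [0.67978545 0.26390286 0.57351388]
shift [ 0.0038 -0.0002  0.0134] turn [ 0.0014 -0.0011 -0.0034] rows 0.3 0.0
```

View pics/s4.png

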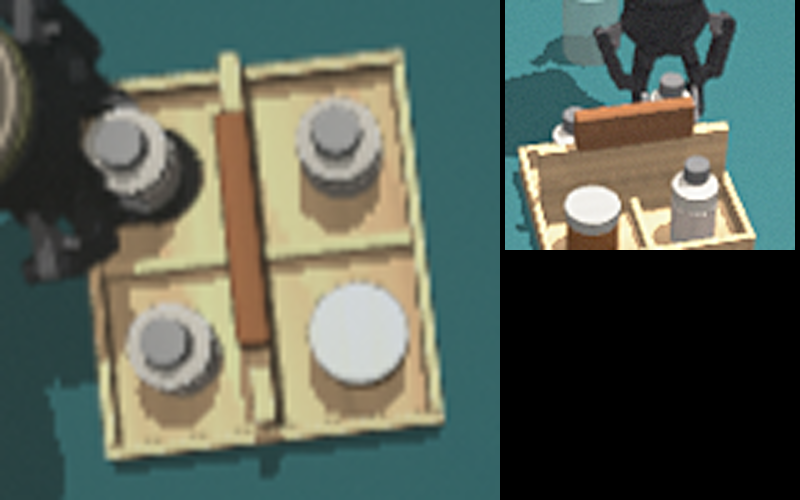

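The top crop shows the cap at (118,143) and the disc edge at (160,205). The bottle may lean, so I'll check with depth before releasing.

```bash
python3 - <<'E'
from h import *
c=optics.camera("top");P=cloud(c)
hsv=cv2.cvtColor(c["color"],cv2.COLOR_RGB2HSV)
def proj(X): q=c["K"]@(c["R"]@np.array(X)+c["t"]);return (q[:2]/q[2]).round(1)
print("cap expected",proj([.5758,.172,.113]),"base",proj([.5758,.172,.013]),"bottle_b cap",proj([.4811,.1556,.096]))
print("cap at",ray(c,263.3,168.3,.113))
q=P[160:185,254:282].reshape(-1,3);col=c["color"][160:185,254:282].reshape(-1,3)
k=(col.min(1)>90)&(q[:,2]>.02)&(q[:,2]<.125);q=q[k]
for lo in np.arange(.02,.12,.012):
    s=q[(q[:,2]>=lo)&(q[:,2]<lo+.012)]
    if len(s)>2: print(lo.round(3),len(s),s.min(0).round(3),s.max(0).round(3),s.mean(0).round(3))
print(get_obs()["torque"])
c=optics.camera("side")
P=cloud(c);q=P[150:200,300:350].reshape(-1,3);q=q[(q[:,2]>.1)&(q[:,2]<.118)&(abs(q[:,1]-.172)<.03)&(abs(q[:,0]-.576)<.017)];print(len(q),q.min(0),q.max(0),q.mean(0))
E
```

```text
cap expected [265.1 168. ] base [270.  174.5] bottle_b cap [272.9 208.5]
cap at [0.57509538 0.17633266 0.113     ]
0.068 5 [0.577 0.155 0.069] [0.601 0.177 0.079] [0.592 0.168 0.073]
0.08 23 [0.56  0.156 0.081] [0.601 0.194 0.092] [0.578 0.173 0.089]
0.092 102 [0.553 0.158 0.092] [0.596 0.194 0.104] [0.574 0.173 0.096]
0.104 36 [0.566 0.167 0.108] [0.585 0.186 0.116] [0.577 0.176 0.114]
0.116 35 [0.566 0.167 0.116] [0.585 0.186 0.122] [0.575 0.177 0.118]
[0.42154486 0.05162748 0.0006641 ]
70 [0.56520954 0.15780684 0.10077388] [0.5915922  0.20138932 0.11643395] [0.57603213 0.16875831 0.10954345]
```

```bash
python3 - <<'E'
from h import *
R=tilted(.3);go(np.array([.575,.181,.0665]),R)
E
```

```text
shift [ 0.0008 -0.0005  0.015 ] turn [ 0.0029 -0.0022 -0.004 ] rows 0.4 0.0
```

Call:
{"method": "jog_arm", "body": {"increments": [[0, 0, 0.003, 0, 0, 0, -0.6], [0, 0, 0.006, 0, 0, 0, -0.6], [0.001, 0, 0.009, 0, 0, 0, -0.6], [0.001, 0, 0.011, 0, 0, 0, -0.6], [0.001, 0, 0.011, 0, 0, 0, -0.6]]}}

```text
clock: 6.13
position: [0.5742, 0.1819, 0.0681]
ee_rot: [0.665, 0.732, -0.1, 0.111]
ft_force: [-0.5, 0.2, -0.5]
grip_width: 0.48
grasp_force: 30.8
```

Call:
{"method": "jog_arm", "body": {"increments": [[0, 0, 0.001, 0, 0, 0, -0.6], [0.0005, 0, 0.002, 0, 0, 0, -0.6], [0.001, 0, 0.003, 0, 0, 0, -0.6], [0.001, 0, 0.003, 0, 0, 0, -0.6]]}}

```text
clock: 6.47
position: [0.5747, 0.1821, 0.0665]
ee_rot: [0.665, 0.732, -0.099, 0.111]
ft_force: [-3.1, -0.8, 8.1]
grip_width: 0.484
grasp_force: 31.5
```

Call:
{"method": "jog_arm", "body": {"increments": [[0, 0, 0, 0, 0, 0, 0.0], [0, 0, 0, 0, 0, 0, 0.1], [0, 0, 0, 0, 0, 0, 0.25], [0, 0, 0, 0, 0, 0, 0.4], [0, 0, 0, 0, 0, 0, 0.4]], "grip_force": 20}}

```text
clock: 6.88
position: [0.5745, 0.1824, 0.0655]
ee_rot: [0.665, 0.732, -0.099, 0.111]
ft_force: [-0.4, -0.9, 0.6]
grip_width: 0.7
grasp_force: 0.0
```

Call:
{"method": "jog_arm", "body": {"increments": [[0, 0, -0.012, 0, 0, 0, 0.4], [0, 0, -0.03, 0, 0, 0, 0.4], [0, 0, -0.06, 0, 0, 0, 0.4], [0, 0, -0.09, 0, 0, 0, 0.4], [0, 0, -0.12, 0, 0, 0, 0.4]]}}

```text
clock: 7.3
position: [0.5707, 0.2179, 0.1825]
ee_rot: [0.665, 0.732, -0.099, 0.111]
ft_force: [0.8, -0.0, -0.1]
grip_width: 0.7
grasp_force: 0.0
```

Call:
{"method": "jog_arm", "body": {"increments": [[0, 0, -0.03, 0, 0.05, 0, 0.4], [0, 0, -0.05, 0, 0.1, 0, 0.4], [0, 0, -0.06, 0, 0.2, 0, 0.4], [0, 0, -0.06, 0, 0.3, 0, 0.4], [0, 0, -0.06, 0, 0.3, 0, 0.4]]}}

```text
clock: 7.72
position: [0.5709, 0.2312, 0.2405]
ee_rot: [0.674, 0.738, 0.004, -0.0]
ft_force: [0.2, -1.8, -0.3]
grip_width: 0.703
grasp_force: 0.0
```

```bash
python3 - <<'E'
from h import *
c=optics.camera("top");c2=optics.camera("side");im=c2["color"][140:240,270:380]
a=cv2.resize(c["color"][140:240,240:340],(400,400),interpolation=2);b=cv2.resize(im,(400,364),interpolation=2)
k=np.zeros((400,800,3),np.uint8);k[:,:400]=a;k[:364,400:]=b;cv2.imwrite("pics/s5.png",k[:,:,::-1])
P=cloud(c);q=P[120:250,235:345].reshape(-1,3)
for C,T in((c,'top'),(c2,'side')):
    q=cloud(C).reshape(-1,3);s=q[(q[:,2]>.118)&(q[:,2]<.14)&(abs(q[:,0]-.53)<.08)&(abs(q[:,1]-.117)<.025)]
    if len(s)>20: print(T,"bar",cv2.minAreaRect((s[:,:2]*1000).astype(np.float32)),s.min(0),s.max(0))
g=-np.arctan2(0,1)
for y in(cy,-cy): go(np.array([.532,.1175,.26]),tilted(0,y))
print(get_obs()["joint_pos"].round(2),get_obs()["position"],get_obs()["ee_rot"])
E
```

```text
top bar ((531.4955444335938, 117.22913360595703), (109.9532470703125, 16.475341796875), 5.8864264488220215) [0.4762792  0.10523539 0.11817001] [0.5867086  0.12885017 0.13528388]
side bar ((532.802978515625, 113.0775146484375), (109.64019775390625, 21.49885368347168), 6.01071834564209) [0.47833432 0.09720386 0.11818753] [0.58688136 0.12874993 0.13125583]
shift [-0.1124 -0.0479 -0.0218] turn [ 7.0000e-04  2.5000e-03 -1.5754e+00] rows 3.0 12.6
shift [-0.1124 -0.0479 -0.0218] turn [ 2.5000e-03 -7.0000e-04  1.5662e+00] rows 3.0 12.5
[-0.73  0.32  0.33  1.53 -0.11  1.3  -0.29] [0.56909776 0.2339022  0.2381822 ] [6.72785566e-01 7.39836644e-01 3.69346753e-04 1.08905506e-03]
```

View pics/s5.png

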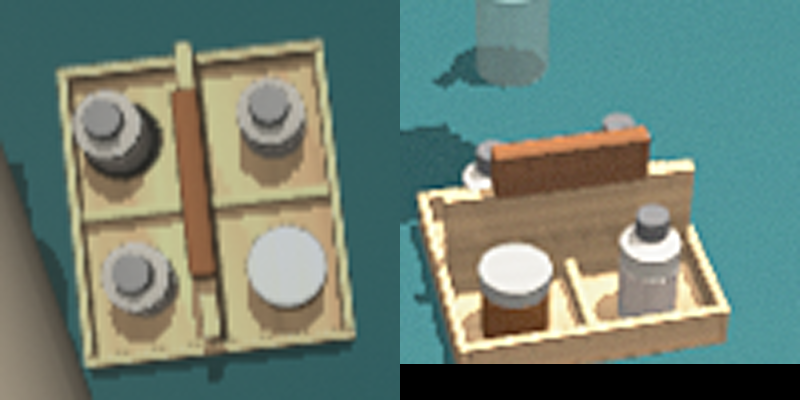

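The bottle stands upright on the disc: cap at (104,118) with the disc edge showing at (150,155). The caddy has not moved. Next is the bar.

Call:
{"method": "jog_arm", "body": {"increments": [[-0.02, -0.01, -0.004, 0, 0, 0.1, 0.4], [-0.04, -0.02, -0.008, 0, 0, 0.21, 0.4], [-0.065, -0.03, -0.013, 0, 0, 0.32, 0.4], [-0.09, -0.04, -0.018, 0, 0, 0.43, 0.4], [-0.112, -0.048, -0.022, 0, 0, 0.54, 0.4]]}}

```text
clock: 8.23
position: [0.531, 0.1187, 0.2591]
ee_rot: [0.846, 0.533, -0.001, 0.001]
ft_force: [0.2, 0.1, 0.4]
grip_width: 0.701
grasp_force: 0.0
```

Call:
{"method": "jog_arm", "body": {"increments": [[0, 0, 0, 0, 0, 0.11, 0.4], [0, 0, 0, 0, 0, 0.22, 0.4], [0, 0, 0, 0, 0, 0.33, 0.4], [0, 0, 0, 0, 0, 0.44, 0.4], [0, 0, 0, 0, 0, 0.55, 0.4]]}}

```text
clock: 8.65
position: [0.5315, 0.1203, 0.2588]
ee_rot: [0.959, 0.283, -0.0, 0.001]
ft_force: [-0.4, -0.2, 0.4]
grip_width: 0.701
grasp_force: 0.0
```

Call:
{"method": "jog_arm", "body": {"increments": [[0, 0, 0, 0, 0, 0.11, 0.4], [0, 0, 0, 0, 0, 0.22, 0.4], [0, 0, 0, 0, 0, 0.33, 0.4], [0, 0, 0, 0, 0, 0.44, 0.4], [0, 0, 0, 0, 0, 0.47, 0.4]]}}

```text
clock: 9.07
position: [0.5314, 0.1203, 0.2587]
ee_rot: [0.999, 0.052, -0.0, 0.001]
ft_force: [-0.0, 0.7, -1.1]
grip_width: 0.702
grasp_force: 0.0
```

```bash
python3 - <<'E'
from h import *
o=get_obs();print(o["joint_pos"].round(2),o["position"]);go(np.array([.532,.1175,.16]),tilted(0,-cy))
c=np.load("pics/top0.npz");print("stray cap at",ray(c,265.4,168.8,.1))
E
```

```text
[-0.78  0.16  0.53  1.7  -0.08  1.31 -1.7 ] [0.53144932 0.1203217  0.25873213]
shift [0.0003 0.0026 0.0987] turn [0.0026 0.0003 0.0042] rows 2.4 0.0
stray cap at [0.57603518 0.17297881 0.1       ]
```

Call:
{"method": "jog_arm", "body": {"increments": [[0, 0.001, 0.025, 0, 0, 0.004, 0.4], [0, 0.002, 0.05, 0, 0, 0.004, 0.4], [0, 0.0025, 0.075, 0, 0, 0.004, 0.4], [0, 0.0025, 0.099, 0, 0, 0.004, 0.4], [0, 0.0025, 0.099, 0, 0, 0.004, 0.4]]}}

```text
clock: 9.48
position: [0.5294, 0.1174, 0.1555]
ee_rot: [0.999, 0.053, -0.003, 0.002]
ft_force: [-1.2, -0.4, -0.2]
grip_width: 0.703
grasp_force: 0.0
```

```bash
python3 - <<'E'
from h import *
o=get_obs();print(o["position"]);go(np.array([.532,.1175,.117]),tilted(0,-cy))
E
```

```text
[0.52937372 0.11735448 0.15549254]
shift [ 0.0029 -0.      0.0385] turn [0.0038 0.0067 0.0075] rows 0.9 0.1
```

Call:
{"method": "jog_arm", "body": {"increments": [[0.001, 0, 0.01, 0, 0, 0, 0.4], [0.001, 0, 0.02, 0, 0, 0, 0.4], [0.001, 0, 0.03, 0, 0, 0, 0.4], [0.001, 0, 0.035, 0, 0, 0, 0.4], [0.001, 0, 0.035, 0, 0, 0, 0.4]]}}

```text
clock: 9.9
position: [0.5331, 0.1167, 0.1245]
ee_rot: [0.999, 0.052, 0.0, -0.0]
ft_force: [-1.0, 0.0, 0.1]
grip_width: 0.702
grasp_force: 0.0
```

```bash
python3 - <<'E'
from h import *
o=get_obs();print(o["position"],o["ft_force"]);go(np.array([.532,.1175,.117]),tilted(0,-cy))
E
```

```text
[0.53308563 0.11665871 0.12445202] [-0.95607787  0.03795663  0.10427242]
shift [-0.001  -0.0009  0.0075] turn [-0.0006 -0.0006  0.0043] rows 0.2 0.0
```

Call:
{"method": "jog_arm", "body": {"increments": [[-0.001, -0.001, 0.004, 0, 0, 0.004, 0.3], [-0.001, -0.001, 0.007, 0, 0, 0.004, 0.1], [-0.001, -0.001, 0.007, 0, 0, 0.004, -0.2], [-0.001, -0.001, 0.007, 0, 0, 0.004, -0.4], [-0.001, -0.001, 0.007, 0, 0, 0.004, -0.6]], "grip_force": 30}}

```text
clock: 10.32
position: [0.5328, 0.1172, 0.1187]
ee_rot: [0.999, 0.05, 0.001, -0.0]
ft_force: [0.3, -1.6, -0.2]
grip_width: 0.199
grasp_force: 0.9
```

Call:
{"method": "jog_arm", "body": {"increments": [[0, 0, 0, 0, 0, 0, -0.8], [0, 0, 0, 0, 0, 0, -1], [0, 0, 0, 0, 0, 0, -1], [0, 0, 0, 0, 0, 0, -1], [0, 0, 0, 0, 0, 0, -1]], "grip_force": 90}}

```text
clock: 10.73
position: [0.5328, 0.117, 0.1189]
ee_rot: [0.999, 0.049, 0.001, -0.001]
ft_force: [-1.1, -3.3, 6.5]
grip_width: 0.176
grasp_force: 88.6
```

Call:
{"method": "jog_arm", "body": {"increments": [[0, 0, 0, 0, 0, 0, -1], [0, 0, 0, 0, 0, 0, -1], [0, 0, 0, 0, 0, 0, -1]]}}

```text
clock: 10.98
position: [0.5328, 0.117, 0.1189]
ee_rot: [0.999, 0.049, 0.001, -0.001]
ft_force: [-1.2, -3.7, 6.1]
grip_width: 0.174
grasp_force: 88.6
```

Gripped firmly. I'll lift slowly (tool −z is up).

Call:
{"method": "jog_arm", "body": {"increments": [[0, 0, -0.001, 0, 0, 0, -1], [0, 0, -0.003, 0, 0, 0, -1], [0, 0, -0.006, 0, 0, 0, -1], [0, 0, -0.01, 0, 0, 0, -1], [0, 0, -0.014, 0, 0, 0, -1]]}}

```text
clock: 11.4
position: [0.5321, 0.1176, 0.1324]
ee_rot: [0.999, 0.05, 0.001, -0.001]
ft_force: [0.1, -0.4, -7.6]
grip_width: 0.175
grasp_force: 87.8
```

Call:
{"method": "jog_arm", "body": {"increments": [[0, 0, -0.004, 0, 0, 0, -1], [0, 0, -0.009, 0, 0, 0, -1], [0, 0, -0.014, 0, 0, 0, -1], [0, 0, -0.019, 0, 0, 0, -1], [0, 0, -0.024, 0, 0, 0, -1]]}}

```text
clock: 11.82
position: [0.5325, 0.1175, 0.157]
ee_rot: [0.999, 0.05, 0.001, -0.001]
ft_force: [-0.1, 0.1, -8.1]
grip_width: 0.172
grasp_force: 87.8
```

Call:
{"method": "jog_arm", "body": {"increments": [[0, 0, -0.006, 0, 0, 0, -1], [0, 0, -0.012, 0, 0, 0, -1], [0, 0, -0.018, 0, 0, 0, -1], [0, 0, -0.024, 0, 0, 0, -1], [0, 0, -0.03, 0, 0, 0, -1]]}}

```text
clock: 12.23
position: [0.5324, 0.1174, 0.187]
ee_rot: [0.999, 0.05, 0.001, -0.001]
ft_force: [-1.4, 0.7, -7.8]
grip_width: 0.175
grasp_force: 87.8
```

Call:
{"method": "jog_arm", "body": {"increments": [[0, 0, -0.006, 0, 0, 0, -1], [0, 0, -0.012, 0, 0, 0, -1], [0, 0, -0.018, 0, 0, 0, -1], [0, 0, -0.024, 0, 0, 0, -1], [0, 0, -0.029, 0, 0, 0, -1]]}}

```text
clock: 12.65
position: [0.5324, 0.1174, 0.2161]
ee_rot: [0.999, 0.05, 0.001, -0.001]
ft_force: [0.5, 0.3, -8.1]
grip_width: 0.176
grasp_force: 87.8
```

Call:
{"method": "jog_arm", "body": {"increments": [[0, 0, -0.002, 0, 0, 0, -1], [0, 0, -0.003, 0, 0, 0, -1], [0, 0, -0.003, 0, 0, 0, -1], [0, 0, -0.003, 0, 0, 0, -1], [0, 0, -0.003, 0, 0, 0, -1]]}}

```text
clock: 13.07
position: [0.5321, 0.1174, 0.218]
ee_rot: [0.999, 0.05, 0.001, -0.001]
ft_force: [0.0, 0.6, -7.9]
grip_width: 0.178
grasp_force: 87.8
```

```bash
python3 - <<'E'
from h import *
o=get_obs();print(o["position"],o["ft_force"],o["joint_velocities"].round(3),o["grasp_force"])
c=optics.camera("top");c2=optics.camera("side");im=c2["color"][90:230,260:400]
a=cv2.resize(c["color"][130:250,230:350],(400,400),interpolation=2);b=cv2.resize(im,(400,400),interpolation=2)
cv2.imwrite("pics/s6.png",np.hstack([a,b])[:,:,::-1])
q=cloud(c2).reshape(-1,3);d=q-[.532,.1175,0];u=d@cx;v=d@cy
for n,(a0,a1,b0,b1) in dict(frontwall=(-.095,.095,-.095,-.083),top_panel=(-.09,-.06,-.004,.004),top_panel2=(.06,.09,-.004,.004)).items():
    for h in (0,1):
        lo=a0 if h==0 else (a0+a1)/2;m=(u>lo)&(u<lo+(a1-a0)/2)&(v>b0)&(v<b1)&(d[:,2]>.06)&(d[:,2]<.26)
        if m.sum()>5: print(n,h,m.sum(),np.percentile(d[m,2],[2,50,98]).round(4))
E
```

```text
[0.53210831 0.1173585  0.21803229] [ 0.04785251  0.59050391 -7.87359945] [ 0.002  0.001  0.001 -0.     0.002  0.001 -0.004] 87.78417706489563
frontwall 0 446 [0.0981 0.1153 0.1309]
frontwall 1 421 [0.0974 0.1147 0.1306]
top_panel 0 22 [0.1173 0.1898 0.1946]
top_panel 1 20 [0.1156 0.192  0.195 ]
top_panel2 0 11 [0.1756 0.1928 0.1949]
top_panel2 1 14 [0.1417 0.1926 0.1937]
```

View pics/s6.png

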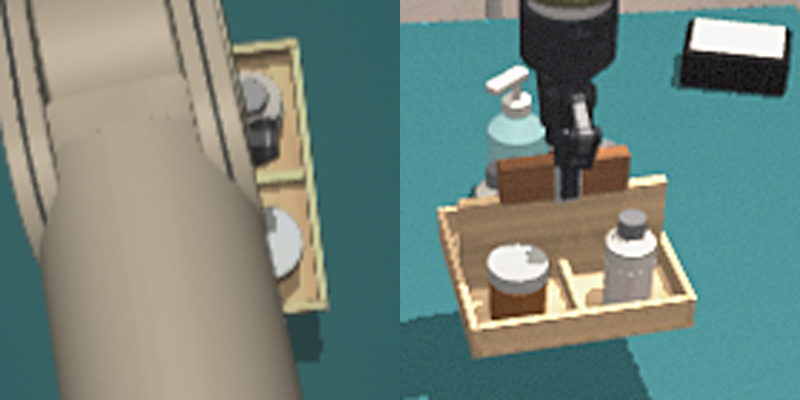

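The caddy hangs level about 99 mm up. The jar and both near bottles are upright, and the far caps show behind the bar at (490,180) and (605,140). The wrist load matches 0.8 kg and the arm is still.

```bash
python3 -c "
from workcell import workorder
print(workorder.hand_in())"
```

```text
the job is handed in; nothing more can be done
None
```

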